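Rack the screwdrivers by length

ROBOT

A 6-joint arm with a two-finger parallel gripper is mounted at the origin on a cart in front of the work surface, level with it; the furniture and walls round the work are solid. World frame = base frame: x ahead of the robot, y to its left, z up, the work surface at z = 0. Lengths are in m, angles in degrees, forces in N, time in s.
With the tool pointing down it reaches from about 0.275 to 0.775 m from the base axis. Payload 14.6 kg.
Tool frame: the origin (TCP) lies midway between the tips of the shut fingers; the grasp point (between the pads) lies 19 mm behind it (arm.pinch_z is the distance from the TCP to the grasp point, in m); z points along the fingers, y is the line along which they close (so a half turn about z gives the same grasp; the last joint's range is limited). The gripper opens to 85 mm and grips with 20 to 120 N. Pads are 22 mm wide; open, the fingers measure 114 mm over their backs; the gripper's body (76 mm by 85 mm) begins 54 mm behind the grasp point. The pads swing forward as they close: fully open they stand 13 mm farther back than shut.
Start: joints at [54.815, 15.075, -2.767, 72.158, 0, 81.102], TCP at [0.233, 0.471, 0.21] pointing down, gripper open.
Joint ranges: [-151.79, 151.79], [-50.71, 97.33], [-67.44, 78.34], [-121.81, 120.89], [-77.56, 73.72], [-180, 180]. Speed limits (degrees/s): [108.29, 108.29, 147.25, 159.86, 180, 180].

INTERFACE

Orientations are given as a 3x3 rotation matrix whose columns are the frame's x, y, z axes.
In Python, from cell import arm gives the robot as it stands. Calls block until the motion is done:
- arm.movep(position, orientation): joint-space move of the TCP to a pose.
- arm.line_to(position, attitude=None, feed=0.15, contact_N=None): straight line of the TCP; attitude=None keeps the orientation; feed is the mean speed in m/s. With contact_N (N) it stops when the force on the tool has changed by that much, and returns True; else False.
- arm.move_j(angles): joint-space move.
- arm.move_gripper(opening, force=None): finger opening in m; force is the grip in N (None keeps the last); returns when the fingers have stopped.
- arm.wait(seconds).
- arm.inverse_kinematics(position, orientation): joint angles nearest the present ones, or None.
- arm.camera(name): name is "side" or "top" or "wrist"; returns the picture (384x512x3 uint8, red, green, blue); there is no depth.
- arm.camera_model(name): a dict with "camera_matrix" (3x3 intrinsics, pixels), "rvec" (rotation vector, rad) and "tvec" (3), from world to camera coordinates, as OpenCV has them. Camera axes: x right, y down, z forward; pixel columns grow to the right and rows downward; lengths in m; the calibration is good to about 2 mm. A picture is of the moment at which its call begins: read the wrist's pose just before it. camera_model takes no time and is no camera call; for the wrist camera it gives the pose at the moment of the call.
A pose or a line that the arm cannot do raises arm.PlanningError and nothing moves.
- arm.sign_off(): hands the job in; it is judged then, once.
Trained networks look in the newest picture that a camera, given by its name, has taken for a name from the list of things; names that differ only in an ending like _2 or _b are one class to them, and where a whole thing is asked for, a point or a joint stands for the part that bears it (a point fixed in the world has none). Each returns a list of dicts, best first, with "confidence" (0 to 1); they miss things now and then, are a little off and sometimes report something else, mostly with a low value. They report only what shows in the picture. A call takes as long as a camera call.
- arm.silhouettes(target, camera): "mask" (384x512 bool, what is visible of it) and "bbox" ([centre column, centre row, width, height] in pixels, round what is visible of it).
- arm.tip_of(target, camera): "pixel" ([column, row] in pixels: a listed point, or the origin of a listed thing).
Readings, each from a call of its own:
- arm.current_time_s(): time.
- arm.current_qpos(): joint angles.
- arm.current_qvel(): joint speeds.
- arm.current_joint_torque(): joint torques, N m.
- arm.current_eef_pos(): TCP position.
- arm.current_eef_rot(): TCP orientation.
- arm.current_wrist_force(): force on the tool from outside, world axes, zero at the start.
- arm.current_moment(): the same for the moment, N m.
- arm.current_grip_width(): finger opening in m.
- arm.current_gripper_force(): force on a finger pad.
Only numpy, scipy, OpenCV 4.12 (cv2) and the standard library are available. Lean on these libraries where they do the work, as an engineer would, in place of code of your own. Each camera call takes 0.05 s, during which the arm holds its last target. There are 200 camera calls.

TASK

Put the four screwdrivers away on the tool board in order of length, one to a lane: the shortest in the lane at the end with the round metal knob, the longest at the other end. Lay each one flat and straight along the middle of its lane, the shaft in the comb's slot and the handle on the board on the robot's side of the comb. Leave the batteries and the glue bottle where they are.

Things in the scene. Friction and masses are not known exactly. Their poses are not given: they have to be found in the camera images.
- driver_1_axis (a point): The shortest screwdriver, 145 mm long, green-handled. Point: on its axis at mid-length, 13 mm above what the handle lies on; y axis runs from handle to tip. Handle 27 mm wide, 26 high, 84 long, middle at y = -30 mm, shoulder at 12; then a round 6 mm shaft to the tip at 72. Under 0.1 kg. Lies flat and stable on its handle; grasp across the handle's middle.
- driver_2_axis (a point): The second shortest screwdriver, 168 mm long, yellow-handled. Point: on its axis at mid-length, 13 mm above what the handle lies on; y axis runs from handle to tip. Handle 27 mm wide, 26 high, 93 long, middle at y = -37 mm, shoulder at 9; then a round 6 mm shaft to the tip at 84. Under 0.1 kg. Lies flat and stable on its handle; grasp across the handle's middle.
- driver_3_axis (a point): The second longest screwdriver, 185 mm long, red-handled (the shorter of the two red ones). Point: on its axis at mid-length, 13 mm above what the handle lies on; y axis runs from handle to tip. Handle 27 mm wide, 26 high, 84 long, middle at y = -50 mm, shoulder at -8; then a round 6 mm shaft to the tip at 92. Under 0.1 kg. Lies flat and stable on its handle; grasp across the handle's middle.
- driver_4_axis (a point): The longest screwdriver, 221 mm long, red-handled (the longer of the two red ones). Point: on its axis at mid-length, 13 mm above what the handle lies on; y axis runs from handle to tip. Handle 27 mm wide, 26 high, 100 long, middle at y = -60 mm, shoulder at -10; then a round 6 mm shaft to the tip at 110. Under 0.1 kg. Lies flat and stable on its handle; grasp across the handle's middle.
- tool_board: Fixed plywood board, 6 mm thick; origin on the counter, x away from robot, y left; spans x -135..115, y -150..150 mm. Lanes along x at y = -108, -36, 36, 108, each with a flush dark strip for the handle (x -114..10). A wooden comb across it at x 36..58, top 26 mm over the counter, has a 22 mm wide open-topped slot for the shaft in each lane; handles do not fit in it.
- index_knob: Round turned aluminium knob, 24 mm in diameter, 25 mm high, fixed on the board behind the comb at one end of the row (board x = 90 mm, y = 134 or -134 mm): the end for the shortest tool. The other end has only a flat black plug. Origin: centre of its underside, on the board.
- green_battery: Bystander: green cell, 15 x 50 x 15 mm, lying between the tools and the board. Origin: centre of its underside.
- blue_battery: Bystander: blue cell, 15 x 50 x 15 mm, lying between the tools and the board. Origin: centre of its underside.
- glue_bottle: Bystander: slim upright white glue bottle with a pointed nozzle and a blue label, 39 mm in diameter and 125 mm high, at the right beyond the blade tips. Origin: centre of its underside.

How it is judged (in metres and radians):
At the end, for the whole second after the job is handed in: In order of length from the knob's end, each driver lies in its lane, handle nearest the robot: middle within 12 mm of the lane sideways, -35 to +50 mm of the board's origin lengthwise, parallel within 0.2 rad, flat within 0.12 rad, axis under 26 mm over the counter, at rest (x of driver_1_axis in the frame of tool_board between -0.035 and 0.05 m and z of driver_1_axis in the frame of tool_board between 0.012 and 0.026 m and angle between the y axis of each of driver_1_axis, driver_2_axis, driver_3_axis, driver_4_axis and the x axis of tool_board, either way round below 0.2 rad and angle between driver_1_axis's own y axis and vertical between 1.45 and 1.69 rad and linear speed of each of driver_1, driver_2, driver_3, driver_4 below 0.02 m/s and x of driver_2_axis in the frame of tool_board between -0.035 and 0.05 m and z of driver_2_axis in the frame of tool_board between 0.012 and 0.026 m and angle between driver_2_axis's own y axis and vertical between 1.45 and 1.69 rad and x of driver_3_axis in the frame of tool_board between -0.035 and 0.05 m and z of driver_3_axis in the frame of tool_board between 0.012 and 0.026 m and angle between driver_3_axis's own y axis and vertical between 1.45 and 1.69 rad and x of driver_4_axis in the frame of tool_board between -0.035 and 0.05 m and z of driver_4_axis in the frame of tool_board between 0.012 and 0.026 m and angle between driver_4_axis's own y axis and vertical between 1.45 and 1.69 rad and ((y of index_knob in the frame of tool_board above 0 m and y of driver_1_axis in the frame of tool_board between 0.096 and 0.12 m and y of driver_2_axis in the frame of tool_board between 0.024 and 0.048 m and y of driver_3_axis in the frame of tool_board between -0.048 and -0.024 m and y of driver_4_axis in the frame of tool_board between -0.12 and -0.096 m) or (y of index_knob in the frame of tool_board below 0 m and y of driver_1_axis in the frame of tool_board between -0.12 and -0.096 m and y of driver_2_axis in the frame of tool_board between -0.048 and -0.024 m and y of driver_3_axis in the frame of tool_board between 0.024 and 0.048 m and y of driver_4_axis in the frame of tool_board between 0.096 and 0.12 m))); the robot touches nothing.
It fails at once if a battery or the glue bottle is shifted by more than 30 mm (distance of any of green_battery, blue_battery, glue_bottle from where it was at the start of the episode above 0.03 m).
It also fails if it takes over 99 s, if anything falls off the work surface, if the arm or the gripper's body presses on something with over 40 N, if the wrist force passes 120 N, or if a joint passes its speed limit or range.

## Working session

There is one attempt and no reset: what is moved stays moved. The work goes in short steps, each a Python script; the robot and the scene stay as the last script left them, time stands still between calls to the robot, and variables do not carry over. Pictures are saved under pics/ and viewed, at most 14 in all, crops included, and the job is handed in when it is done.

```bash
mkdir -p pics; ls; cat > h.py <<'E'
import numpy as np, cv2
from cell import arm
def ray(cam,px,z,m=None):
    m=m or arm.camera_model(cam); K=np.array(m["camera_matrix"],float);R=cv2.Rodrigues(np.array(m["rvec"],float))[0];t=np.array(m["tvec"],float).ravel()
    px=np.atleast_2d(px).astype(float)
    d=np.c_[px,np.ones(len(px))]@np.linalg.inv(K).T@R; c=-R.T@t
    return c+d*((z-c[2])/d[:,2:3])
def save(cam,n,s=1.5):
    im=arm.camera(cam); cv2.imwrite(f"pics/{n}.png",cv2.resize(im[...,::-1],None,fx=s,fy=s)); return im
E
python3 - <<'E'
from h import *
save("top","top1");
for n in ["driver_1_axis","tool_board","index_knob","green_battery","blue_battery","glue_bottle"]:
    z={"driver_1_axis":.013,"index_knob":.006}.get(n,0)
    for d in arm.tip_of(n,"top"): print(n,np.round(d["pixel"]),round(d["confidence"],2),ray("top",d["pixel"],z).round(3))
for d in arm.silhouettes("driver_1_axis","top"): print(np.round(d["bbox"]),round(d["confidence"],2),d["mask"].sum())
save("side","side1")
m=arm.camera_model("top");print(cv2.Rodrigues(np.array(m["rvec"],float))[0].round(2),m["tvec"])
print(arm.current_time_s(), arm.pinch_z, arm.current_eef_rot())
E
```

```text
pics
driver_1_axis [308. 234.] 0.55 [[ 0.392 -0.19   0.013]]
tool_board [196. 181.] 0.9 [[0.556 0.17  0.   ]]
index_knob [162. 148.] 0.47 [[0.665 0.287 0.006]]
green_battery [260. 214.] 0.41 [[ 0.452 -0.041  0.   ]]
green_battery [160. 148.] 0.25 [[0.666 0.295 0.   ]]
blue_battery [266. 167.] 0.46 [[ 0.609 -0.056  0.   ]]
glue_bottle [378. 190.] 0.6 [[ 0.538 -0.419  0.   ]]
[296. 230.  27.   7.] 0.58 177
[[ 0.02 -1.   -0.01]
 [-0.98 -0.02 -0.19]
 [ 0.19  0.01 -0.98]] [-0.04542866  0.52351345  1.08204473]
0.45 0.0187 [[-8.96578603e-01  4.42884641e-01 -6.18219992e-05]
 [ 4.42884645e-01  8.96578600e-01 -6.74657805e-05]
 [ 2.55487235e-05 -8.78683894e-05 -9.99999996e-01]]
```

View pics/top1.png

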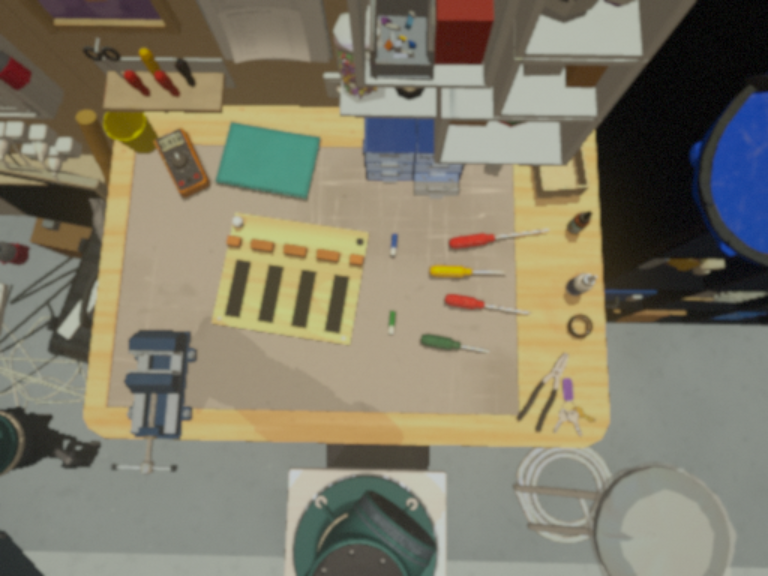

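View pics/side1.png

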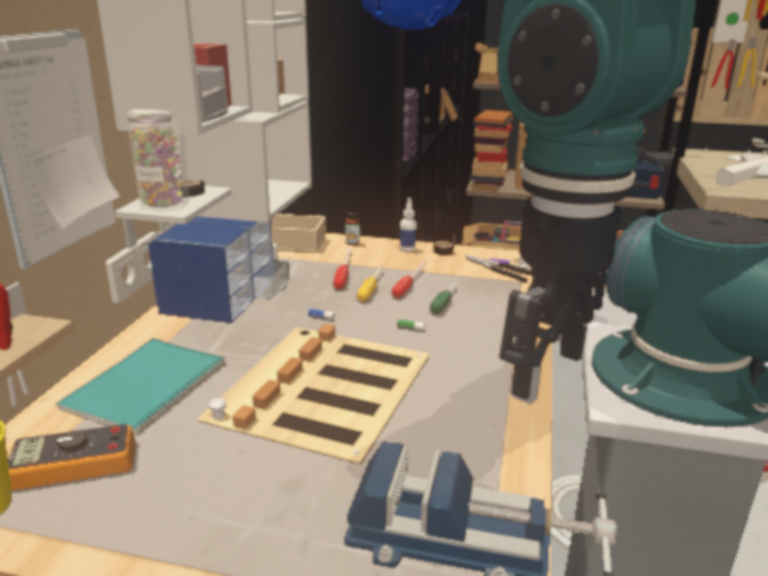

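The top picture shows the board at left (corners near (230,215), (368,232), (350,343) and (213,322) in the enlarged picture), with the knob at its left far corner (237,222), so green goes in the leftmost lane. The tools lie at right with their tips to the right: long red (450–547,236), yellow (430–505,271), short red (445–528,306), green (421–488,346).

```bash
cat >> h.py <<'E'
def down(a): # tool x axis at angle a (rad) in world xy, z down
    c,s=np.cos(a),np.sin(a); return np.array([[c,s,0],[s,-c,0],[0,0,-1.]])
E
python3 - <<'E'
from h import *
import pickle
print(ray("top",np.array([[470,240],[452,271],[465,302],[440,342],[546,231],[504,272],[527,313],[487,351]])/1.5,.013).round(3))
for a in (-90,90):
  for p in ([.39,-.19,.03],[.6,-.3,.03]):
    q=arm.inverse_kinematics(p,down(np.radians(a)));print(a,None if q is None else np.round(q))
for a in (0,180):
  for p in ([.5,.07,.03],[.5,.3,.03]):
    q=arm.inverse_kinematics(p,down(np.radians(a)));print(a,None if q is None else np.round(q))
def shot(n,p,a):
    arm.movep(p,down(np.radians(a))); m=arm.camera_model("wrist"); save("wrist",n); r={}
    R=cv2.Rodrigues(np.array(m["rvec"],float))[0];print(n,"campos",(-R.T@np.ravel(m["tvec"])).round(3),R[2].round(2),arm.current_time_s())
    for t in ["driver_1_axis","tool_board","index_knob"]:
        z={"driver_1_axis":.013,"index_knob":.006}.get(t,0)
        r[t]=(arm.tip_of(t,"wrist"),arm.silhouettes(t,"wrist"))
        for d in r[t][0]: print(t,np.round(d["pixel"]),round(d["confidence"],2),ray("wrist",d["pixel"],z,m).round(3))
        for d in r[t][1]: print("  sil",np.round(d["bbox"]),round(d["confidence"],2))
    pickle.dump((m,r,arm.camera("wrist")),open(n+".pkl","wb"))
shot("wb",[.45,.17,.33],180); shot("wt",[.45,-.19,.33],90)
E
```

```text
[[ 0.631 -0.21   0.013]
 [ 0.561 -0.171  0.013]
 [ 0.495 -0.198  0.013]
 [ 0.409 -0.145  0.013]
 [ 0.654 -0.375  0.013]
 [ 0.561 -0.282  0.013]
 [ 0.474 -0.329  0.013]
 [ 0.392 -0.243  0.013]]
-90 [ -37.   15.  -35.   41.    0. -127.]
-90 [ -34.   35.    1.   56.    0. -124.]
90 [-37.  15. -35.  41.   0.  53.]
90 [-34.  35.   1.  56.   0.  56.]
0 [ -1.  20. -25.  44.   0. 179.]
0 [  23.   27.  -14.   49.    0. -157.]
180 [ -1.  20. -25.  44.   0.  -1.]
180 [ 23.  27. -14.  49.   0.  23.]
wb campos [0.368 0.17  0.494] [ 0.32 -0.   -0.95] 1.95
driver_1_axis [ 57. 123.] 0.59 [[ 0.406 -0.171  0.013]]
  sil [ 58. 126.  84.  22.] 0.9
tool_board [258. 201.] 0.56 [[0.551 0.17  0.   ]]
  sil [264. 192. 176. 141.] 0.7
index_knob [319. 250.] 0.53 [[0.654 0.292 0.006]]
wt campos [ 0.449 -0.108  0.494] [ 0.   -0.32 -0.95] 3.7
driver_1_axis [234. 140.] 0.94 [[ 0.407 -0.174  0.013]]
  sil [236. 135.  18.  75.] 0.57
  sil [331.   8. 117.  17.] 0.74
  sil [325. 156.  19.  93.] 0.47
  sil [260.  56.  34.  10.] 0.42
```

View both.

View pics/wb.png

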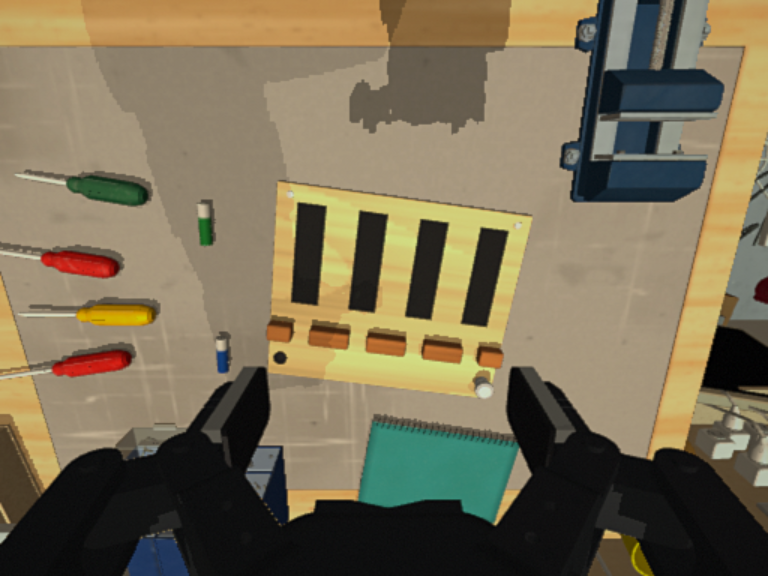

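View pics/wt.png

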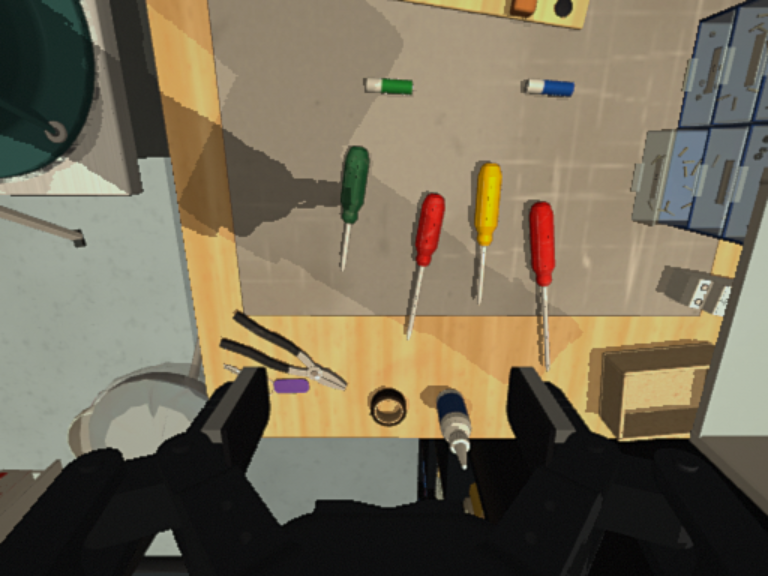

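The board view shows four dark strips at (308,254), (368,261), (427,269), (486,277) with the knob at (485,383). The tool view shows handles centred at green (354,185), short red (429,230), yellow (487,203), long red (541,243), well separated. I'll segment these.

```bash
cat > loc.py <<'E'
from h import *
import pickle,json
def blobs(mask,lo,hi):
    n,l,s,c=cv2.connectedComponentsWithStats(mask.astype(np.uint8))
    return [(np.argwhere(l==i)[:,::-1],c[i]) for i in range(1,n) if lo<s[i,4]<hi]
def axis(pts):
    c=pts.mean(0); u,s,v=np.linalg.svd(pts-c,full_matrices=False); e=(pts-c)@v[0]; return c,v[0],np.ptp(e)
def nearest(bl,p): return min(bl,key=lambda b:np.hypot(*(b[1]-p)))
def seg(im,kind):
    h,s,v=cv2.split(cv2.cvtColor(im,cv2.COLOR_RGB2HSV)); h=h.astype(int)
    return {"green":(h>45)&(h<95)&(s>90)&(v<150),"red":((h<6)|(h>172))&(s>150)&(v>70),"yellow":(h>20)&(h<32)&(s>175),"black":(v<55)}[kind]
if __name__=="__main__":
    m,r,im=pickle.load(open("wb.pkl","rb")); out={}
    S=[]
    for p in ([308,254],[368,261],[427,269],[486,277]):
        b=nearest(blobs(seg(im,"black"),300,4000),np.array(p)/1.5)
        w=ray("wrist",b[0],.006,m)[:,:2]; c,d,L=axis(w); d=d*np.sign(d[0]); S.append(c); print(p,c.round(4),np.degrees(np.arctan2(d[1],d[0])).round(1),L.round(3))
    S=np.array(S); dy=S[3]-S[0]; print("spacing",np.linalg.norm(dy)/3); th=np.arctan2(-dy[0],dy[1]); ex=np.array([np.cos(th),np.sin(th)])
    o=S.mean(0)+.052*ex; out["board"]=[*o,th]; print("board",o,np.degrees(th))
    m,r,im=pickle.load(open("wt.pkl","rb"))
    for k,col,p in (("1","green",[354,185]),("2","yellow",[487,203]),("3","red",[429,230]),("4","red",[541,243])):
        b=nearest(blobs(seg(im,col),150,4000),np.array(p)/1.5)
        c,d,L=axis(ray("wrist",b[0],.016,m)[:,:2]); d=-d*np.sign(d[1]); out[k]=[*c,np.arctan2(d[1],d[0])]
        print(k,c.round(4),np.degrees(out[k][2]).round(1),L.round(3))
    json.dump(out,open("loc.json","w"))
E
python3 loc.py
```

```text
[308, 254] [0.4867 0.074 ] -7.7 0.122
[368, 261] [0.4965 0.1454] -7.7 0.122
[427, 269] [0.5062 0.2168] -7.8 0.122
[486, 277] [0.5159 0.2883] -7.7 0.122
spacing 0.0721033294181387
board [0.5528789  0.17413315] -7.75181449275977
1 [ 0.4118 -0.1431] -99.0 0.083
2 [ 0.5629 -0.1642] -90.3 0.091
3 [ 0.4976 -0.1941] -98.7 0.084
4 [ 0.6308 -0.2102] -80.3 0.102
```

```bash
cat > pp.py <<'E'
from h import *
import json,sys
L=json.load(open("loc.json")); HM={"1":-.030,"2":-.037,"3":-.050,"4":-.060}; LANE={"1":.108,"2":.036,"3":-.036,"4":-.108}
def go(k):
    x,y,a=L[k]; bx,by,th=L["board"]
    R=down(a+np.pi); arm.move_gripper(.055)
    arm.movep([x,y,.10],R); arm.line_to([x,y,.03],feed=.2)
    print(k,"down hit",arm.line_to([x,y,.002],feed=.06,contact_N=6),arm.current_eef_pos()[2])
    arm.move_gripper(0,force=30); print("grip",arm.current_grip_width(),arm.current_gripper_force(),arm.current_wrist_force())
    z0=arm.current_eef_pos()[2]; arm.line_to([x,y,.12],feed=.2)
    u=.005+HM[k]; v=LANE[k]; px=bx+u*np.cos(th)-v*np.sin(th); py=by+u*np.sin(th)+v*np.cos(th)
    arm.movep([px,py,.12],down(th+np.pi)); print("held",arm.current_grip_width())
    arm.line_to([px,py,.045],feed=.2)
    print("place hit",arm.line_to([px,py,z0+.0065],feed=.04,contact_N=6),arm.current_eef_pos()[2]-z0)
    arm.move_gripper(.045); arm.line_to([px,py,.12],feed=.2); print("t",arm.current_time_s())
for k in sys.argv[1:]: go(k)
E
cat > look.py <<'E'
from h import *
import pickle,sys
n=sys.argv[1]
arm.movep([.40,.17,.33],down(np.pi)); m=arm.camera_model("wrist"); im=save("wrist",n); pickle.dump((m,None,im),open(n+".pkl","wb"))
E
python3 pp.py 1 && python3 look.py a1
```

```text
1 down hit False 0.002226966785333656
grip 0.00027135044163642205 31.650166171020828 [-3.43159568  8.61635523 57.02573914]
held 6.589228512527944e-05
place hit False 0.006699624811271718
t 12.35
```

View pics/a1.png

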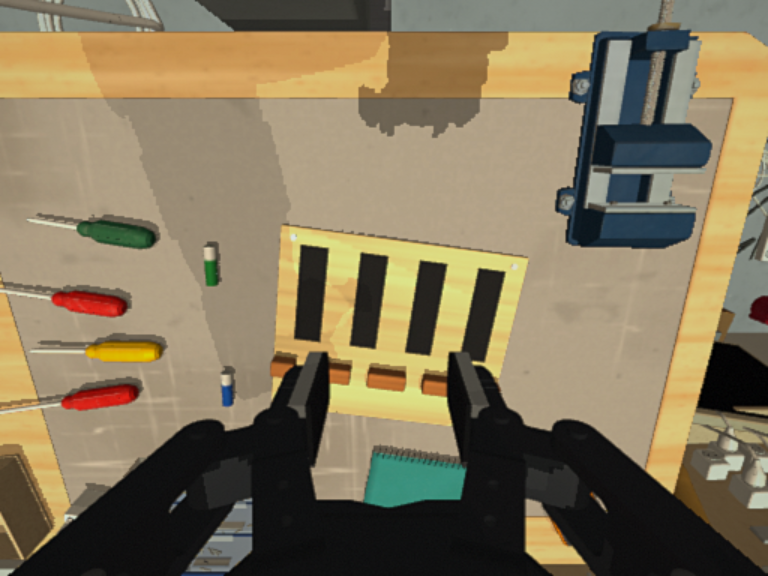

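The green driver is still on the counter (116,234) and the gripper closed on nothing. I'll check whether it moved.

```bash
python3 - <<'E'
from loc import *
for f in ("wb","a1"):
  m,r,im=pickle.load(open(f+".pkl","rb")); dy=0 if f=="wb" else 45
  for k,col,p in (("1","green",[108,190]),("2","yellow",[116,315]),("3","red",[80,264])):
    b=nearest(blobs(seg(im,col),100,4000),(np.array(p)+[5,dy])/1.5)
    c,d,L=axis(ray("wrist",b[0],.016,m)[:,:2]); d=-d*np.sign(d[1]); print(f,k,c.round(4),np.degrees(np.arctan2(d[1],d[0])).round(1),L.round(3))
# look from above the driver, low
x,y,a=json.load(open("loc.json"))["1"]
arm.move_gripper(.055); arm.movep([x,y,.10],down(a+np.pi)); save("wrist","low"); print(arm.current_eef_pos(),arm.current_eef_rot().round(2))
E
```

```text
wb 1 [ 0.4112 -0.1431] -98.8 0.088
wb 2 [ 0.5619 -0.1653] -89.2 0.097
wb 3 [ 0.4967 -0.1953] -97.9 0.086
a1 1 [ 0.4111 -0.144 ] -98.6 0.087
a1 2 [ 0.5627 -0.1655] -88.8 0.097
a1 3 [ 0.497  -0.1952] -97.3 0.09
[ 0.41244649 -0.14273852  0.10052845] [[ 0.15  0.99  0.  ]
 [ 0.99 -0.15 -0.  ]
 [-0.    0.   -1.  ]]
```

View pics/low.png

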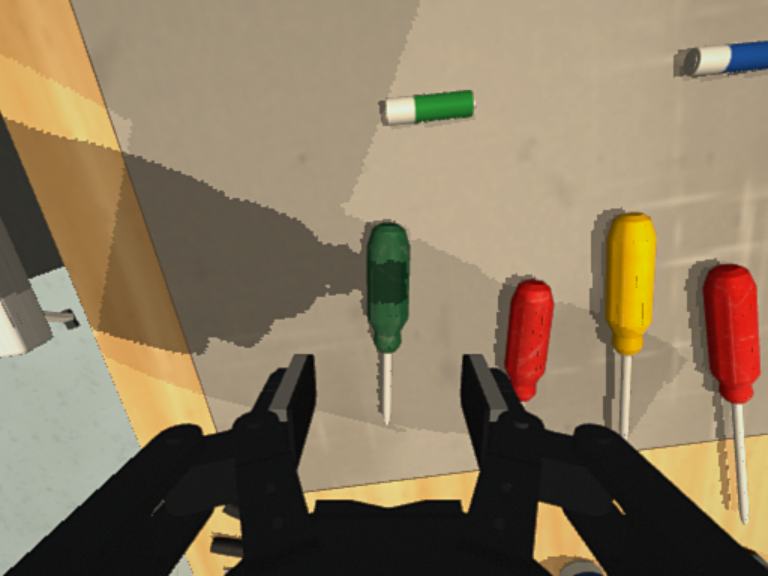

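The gripper is well centred and the driver hasn't moved. I'll repeat the grasp in small closing steps to see what happens.

```bash
python3 - <<'E'
from h import *
import json
x,y,a=json.load(open("loc.json"))["1"]
arm.line_to([x,y,.03],feed=.2); f0=np.array(arm.current_wrist_force())
def rep(s): print(s,"w",round(arm.current_grip_width(),4),"z",np.round(arm.current_eef_pos(),4),"pad",round(float(np.max(arm.current_gripper_force())),1),"F",(np.array(arm.current_wrist_force())-f0).round(1))
rep("up"); arm.line_to([x,y,.002],feed=.06,contact_N=8); rep("down")
for w in (.045,.035,.03,.027,.025):
    arm.move_gripper(w,force=20); rep(w)
    if w==.03: save("wrist","g1")
    if arm.current_grip_width()>w+.002: break
E
```

```text
up w 0.0551 z [ 0.4122 -0.1429  0.0306] pad 0.0 F [0. 0. 0.]
down w 0.0548 z [ 0.412  -0.1432  0.0022] pad 0.0 F [ 0.  -0.7 -0.3]
0.045 w 0.045 z [ 0.412  -0.1432  0.0022] pad 0.0 F [ 0.5 -0.7 -0.4]
0.035 w 0.035 z [ 0.4119 -0.1432  0.002 ] pad 0.0 F [ 0.5 -0.2 -0.3]
0.03 w 0.0299 z [ 0.4118 -0.1431  0.002 ] pad 0.0 F [-0.8 -0.4 -0.1]
0.027 w 0.0269 z [ 0.4118 -0.1431  0.002 ] pad 0.0 F [-0.7 -0.7 -0.1]
0.025 w 0.0253 z [ 0.4119 -0.1431  0.002 ] pad 0.0 F [ 0.6 -0.3 -0.5]
```

View pics/g1.png

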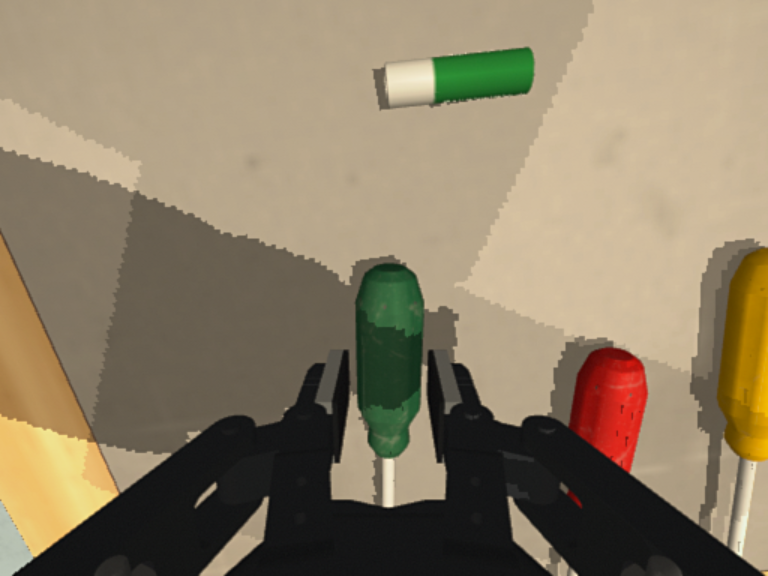

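The pads straddle the handle (gap at 349–428, handle 357–423), but they seem to sit above its widest part. I'll feel for the surface with the fingers partly open to find the real tip height.

```bash
python3 - <<'E'
from h import *
import json
x,y,a=json.load(open("loc.json"))["1"]
f0=np.array(arm.current_wrist_force())
def rep(s): print(s,"w",round(arm.current_grip_width(),4),"z",np.round(arm.current_eef_pos(),4),"pad",round(float(np.max(arm.current_gripper_force())),1),"F",(np.array(arm.current_wrist_force())-f0).round(1))
arm.move_gripper(.038); rep("open")
print(arm.line_to([x,y,-.018],feed=.03,contact_N=4)); rep("touch")
p=arm.current_eef_pos(); arm.line_to([x,y,p[2]+.0025],feed=.03); rep("back")
for w in (.03,.027,.024,.021,.018):
    arm.move_gripper(w,force=20); rep(w)
    if arm.current_grip_width()>w+.002: break
save("wrist","g2")
E
```

```text
open w 0.0382 z [ 0.4118 -0.1431  0.002 ] pad 0.0 F [-0.3 -0.3  0.2]
False
touch w 0.0381 z [ 0.4119 -0.1432 -0.018 ] pad 0.0 F [-1.7 -0.2 -0. ]
back w 0.038 z [ 0.4121 -0.1433 -0.0152] pad 0.0 F [-0.3  0.6  0.9]
0.03 w 0.0299 z [ 0.4119 -0.1431 -0.0154] pad 0.0 F [-0.3 -0.3 -0.1]
0.027 w 0.0268 z [ 0.4119 -0.1431 -0.0154] pad 0.1 F [-0.8  0.1  1.6]
0.024 w 0.0256 z [ 0.4119 -0.1432 -0.0154] pad 19.9 F [-0.6  0.3  3.4]
0.021 w 0.0258 z [ 0.4118 -0.1431 -0.0154] pad 20.0 F [-1.2 -0.2  5.2]
```

View pics/g2.png

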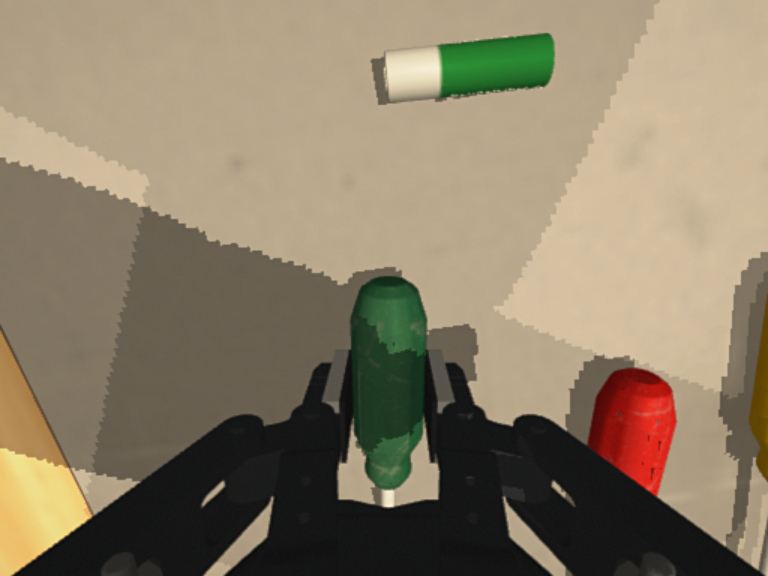

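Now it grips: width 25.7 mm and 20 N at a commanded z of −15 mm, so the fingers effectively end about 15 to 19 mm higher than stated. I'll apply that offset and go on with driver 1.

```bash
sed -i 's/\[x,y,.002\],feed=.06/[x,y,-.0145],feed=.06/; s/\[x,y,.03\]/[x,y,.02]/; s/\[px,py,.045\]/[px,py,.03]/; s/^def go(k):/def go(k,held=False):/; s/^for k in.*/if __name__=="__main__":\n    for k in sys.argv[1:]: go(k)/' pp.py
python3 - <<'E'
s=open('pp.py').read().split('\n'); o=[]
for l in s:
    if l.strip().startswith(('R=down','arm.movep([x,y','print(k,"down')): 
        l='    if not held:\n        '+l.strip()
    o.append(l)
open('pp.py','w').write('\n'.join(o))
E
python3 -c "
import pp; pp.go('1',True)" && python3 look.py a2
```

```text
grip 0.02541840205254264 30.345688643865287 [-1.19103962  1.26538568  6.54617073]
held 0.02547340884182202
place hit False 0.006716959536413929
t 25.4083
```

View pics/a2.png

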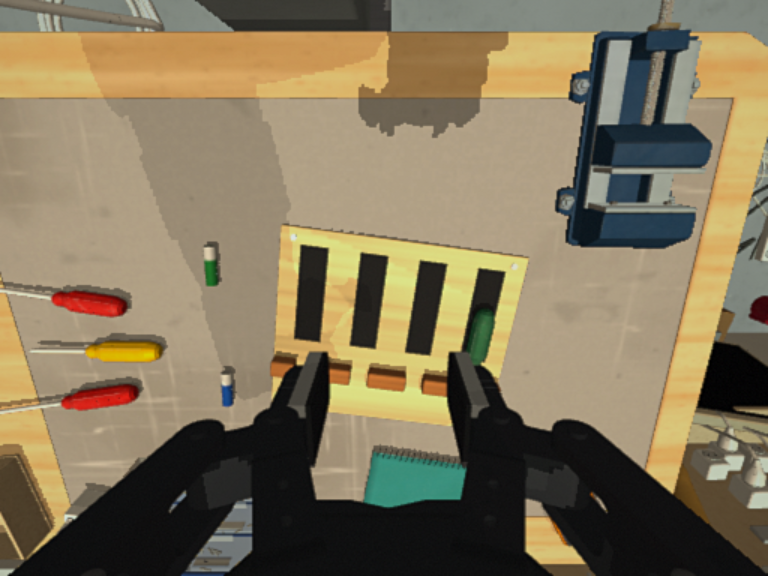

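Driver 1 lies in the knob's lane (481,335). I'll do the other three, stopping if a grip fails.

```bash
sed -i 's/^    z0=/    assert arm.current_grip_width()>.02\n    z0=/' pp.py; sed -i 's/\[.40,.17,.33\]/[.45,.17,.33]/' look.py
python3 pp.py 2 3 4; python3 look.py a3; python3 - <<'E'
from loc import *
m,r,im=pickle.load(open("a3.pkl","rb")); bx,by,th=json.load(open("loc.json"))["board"]
for k,col,p in (("1","green",[482,295]),("2","yellow",[425,280]),("3","red",[365,285]),("4","red",[305,270])):
    bl=blobs(seg(im,col),100,4000)
    if not bl: print(k,"none");continue
    b=nearest(bl,np.array(p)/1.5); c,d,L=axis(ray("wrist",b[0],.022,m)[:,:2]); d*=np.sign(d[0]); q=c-[bx,by]
    print(k,"u",(q[0]*np.cos(th)+q[1]*np.sin(th)).round(4),"v",(-q[0]*np.sin(th)+q[1]*np.cos(th)).round(4),"ang",np.degrees(np.arctan2(d[1],d[0])-th).round(1),L.round(3))
save("side","side2")
E
```

```text
2 down hit False -0.01445059148924379
grip 0.02590456591486172 29.61956676095724 [-1.0679707   0.55892318  4.89771317]
held 0.02563630016936442
place hit False 0.00671625754431647
t 35.0917
3 down hit False -0.014452449578283254
grip 0.025624884775153255 29.49562707915902 [-0.85642334  0.2932558   6.23069045]
held 0.02557784816814108
place hit False 0.006700159972131026
t 43.4167
4 down hit False -0.014420314244865076
grip 0.025790606183755588 29.73280319944024 [-0.65888148  0.85497248  6.02579423]
held 0.025813824421477408
place hit False 0.006687230324885024
t 51.5583
1 u -0.0261 v 0.1068 ang 0.4 0.086
2 u -0.0324 v 0.0355 ang 0.5 0.094
3 u -0.045 v -0.0361 ang 0.0 0.086
4 u -0.0544 v -0.1078 ang -0.5 0.102
```

View pics/a3.png

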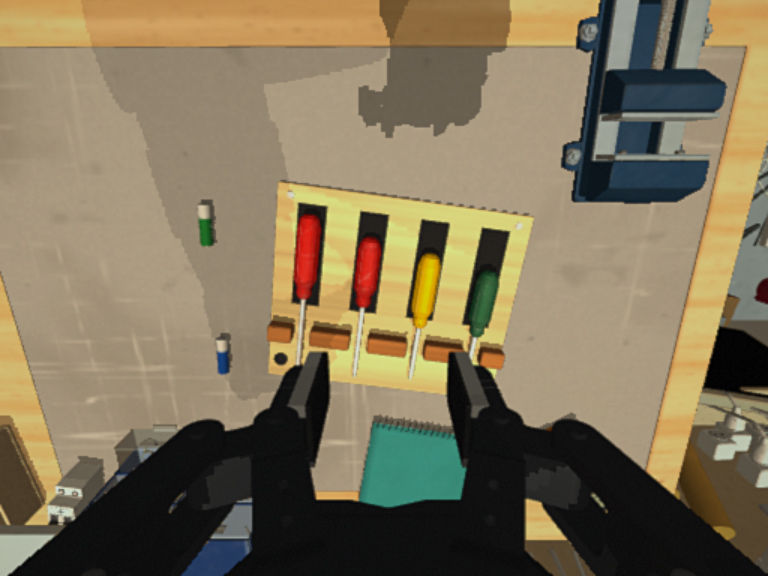

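View pics/side2.png

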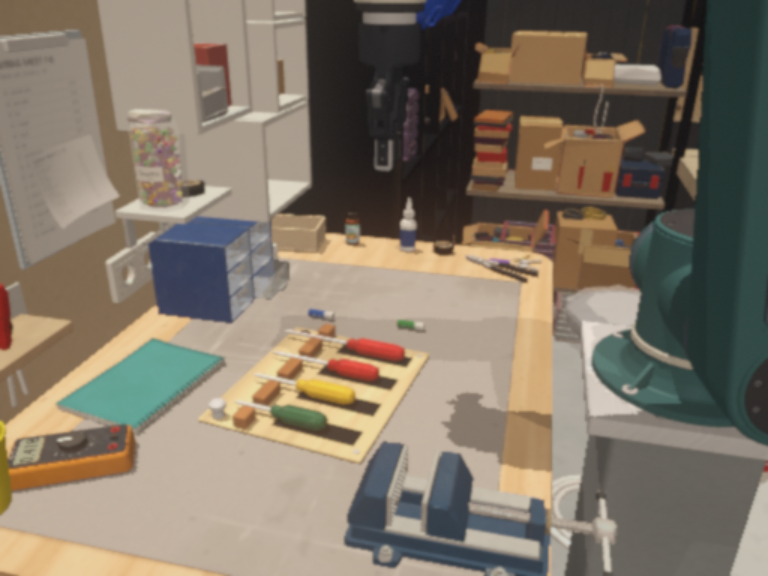

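All four lie flat in their lanes with the shafts in the slots, in order from the knob: green (485,300), yellow (427,290), short red (369,270), long red (307,255). The batteries and bottle are where they were.

```bash
python3 -c "
from cell import arm
print(arm.sign_off())"
```

```text
the job is handed in; nothing more can be done
None
```

The job is handed in: all four screwdrivers lie in their lanes, shortest at the knob, within about 1.5 mm and 0.5° by the last picture, after one missed first grasp that moved nothing; the batteries and glue bottle were left alone, and sign-off gave no verdict.

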